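# Pack the ink case and hold its lid down for locking

### The job

Stand the two loose ink bottles in the two empty cells of the plywood bottle case, one in each, and turn the steel turn-stud on the case's front rail until its head lines up with the slot in the lid. Then swing the lid down over the stud and press it fully home on the case, against its sponge strips, and finish while still holding it pressed down there with the robot, so that a colleague can lock the stud. Leave the scissors, pastels, tape and bowl where they are.

Things in the scene. Friction and masses are not known exactly. Their poses are not given: they have to be found in the camera images.
- case: Open plywood bottle case, fixed; origin at its underside's centre on the table, z up. Walls 12 mm thick, 190 x 190 mm outside, tops (the frame for the lid) 118 mm above the table. Floor 9 mm thick; dividers 6 mm thick reach 50 mm above the table and make 2 x 2 cells of 80 x 80 mm, centres 43 mm from the origin in x and y. Lid hinge at own +y; the cells at +y are full, those at -y empty.
- rail_mid (a point): Middle of the front rail's top, own y = -111 mm of the case, axes as the case's. The rail, 32 mm wide (y), lies outside the -y wall, flush with the wall tops (118 mm above the table). Two black sponge strips, 46 (x) x 14 mm, stand 8 mm proud of it at own y = -101 mm of the case, from 46 to 92 mm either side of the middle; the lid presses them flush.
- cell_a (a point): Middle of the floor of the empty cell at own x = -43, y = -43 mm of the case, 9 mm above the table. Axes as the case's.
- cell_b (a point): Middle of the floor of the empty cell at own x = +43, y = -43 mm of the case, 9 mm above the table. Axes as the case's.
- bottle1_centre (a point): Ink bottle, closed and full: white round body 62 mm in diameter and 56 mm high, shoulder, upright black cylindrical cap 28 mm in diameter from 70 to 104 mm above its foot; 104 mm high, about 0.24 kg. This point is its centre, 52 mm above its foot; z along the bottle. Starts upright on the table, on the robot's right.
- bottle2_centre (a point): Ink bottle, closed and full: white round body 62 mm in diameter and 56 mm high, shoulder, upright black cylindrical cap 28 mm in diameter from 70 to 104 mm above its foot; 104 mm high, about 0.24 kg. This point is its centre, 52 mm above its foot; z along the bottle. Starts upright on the table, on the robot's right.
- kept1_centre (a point): Ink bottle, closed and full: white round body 62 mm in diameter and 56 mm high, shoulder, upright black cylindrical cap 28 mm in diameter from 70 to 104 mm above its foot; 104 mm high, about 0.24 kg. This point is its centre, 52 mm above its foot; z along the bottle. Stands in the case's cell at own x = -43, y = +43 mm and stays there.
- kept2_centre (a point): Ink bottle, closed and full: white round body 62 mm in diameter and 56 mm high, shoulder, upright black cylindrical cap 28 mm in diameter from 70 to 104 mm above its foot; 104 mm high, about 0.24 kg. This point is its centre, 52 mm above its foot; z along the bottle. Stands in the case's cell at own x = +43, y = +43 mm and stays there.
- stud (a joint): Turn of the steel turn-stud about its upright axis, rad, growing anticlockwise seen from above. 0: its oblong head lies along the case's x axis, in line with the slot, and the lid passes over it; 1.57: across the slot, where the lid would land on the head. Stops at 0 and 1.57; stays where it is left; turns against about 0.04 N m.
- stud_head (a point): Centre of the turn-stud's head: a steel bar with round ends, 32 mm long (own x), 9 mm thick (own y), 14 mm high, above the rail's middle at own y = -107 mm of the case; it turns with the stud. Underside 12 mm, top 26 mm above the rail (144 mm above the table), on a neck 9 mm thick. Nothing else stands on the rail within 46 mm.
- lid (a joint): Opening angle of the lid, rad: 0 = flat, fully home on the case; 1.57 = standing upright; stops at 0 and 1.92. Hinge axis along the case's x at own y = +95 mm, 118 mm above the table. Friction hinges (0.45 N m) hold it wherever it is left. Let go when shut, the sponge keeps it about 7 mm open at its free edge; 9 to 12 N down on its outer face, 160 to 200 mm from the hinge, brings it home.
- lid_slot (a point): Centre of the slot in the lid, on the outer (upper) face, 202 mm from the hinge axis. Lid: plywood, 190 mm wide (x), 222 mm from hinge to free edge, 9 mm thick, 0.35 kg, underside in the plane of the hinge axis. Slot 42 mm (x) by 17 mm in a thin steel plate. Own y points to the hinge, z out of the outer face. With the lid shut the stud's head stands 17 mm above it.
- scissors: Scissors with orange loops lying flat, 165 mm long, origin at the pivot on the table. Bystander.
- pastels: Flat blue tin of oil pastels, 200 x 110 x 14 mm, origin under its centre. Bystander.
- tape: Roll of paper tape lying flat, 90 mm in diameter, 48 mm high, origin under its centre. Bystander.
- bowl: Glass bowl, 150 mm in diameter, 70 mm high, origin under its centre. Bystander.
Not all that is in view belongs to the job. What is shaped like the part that bears bottle1_centre but blue, green or pink is not meant.

How it is judged:
On the way:
1. with the lid still open, both loose bottles stand in the empty cells and the stud's head is in line with the slot ((((horizontal distance between bottle1_centre and cell_a below 0.017 m and z of bottle1_centre in the frame of case below 0.066 m and angle between bottle1_centre's own z axis and vertical below 0.12 rad) and (horizontal distance between bottle2_centre and cell_b below 0.017 m and z of bottle2_centre in the frame of case below 0.066 m and angle between bottle2_centre's own z axis and vertical below 0.12 rad)) or ((horizontal distance between bottle1_centre and cell_b below 0.017 m and z of bottle1_centre in the frame of case below 0.066 m and angle between bottle1_centre's own z axis and vertical below 0.12 rad) and (horizontal distance between bottle2_centre and cell_a below 0.017 m and z of bottle2_centre in the frame of case below 0.066 m and angle between bottle2_centre's own z axis and vertical below 0.12 rad))) and value of joint stud below 0.2 rad and value of joint lid above 0.4 rad), for 0.2 s.
At the end, for the whole second after the job is handed in: All four bottles stand upright (0.12 rad) on the floors of the cells, the two loose ones one per empty cell (17 mm of its middle); stud within 0.2 rad of the slot's line; lid home (under 0.012 rad, about 3 mm at its front edge), held there only by the robot pushing with over 3 N ((((horizontal distance between bottle1_centre and cell_a below 0.017 m and z of bottle1_centre in the frame of case below 0.066 m and angle between bottle1_centre's own z axis and vertical below 0.12 rad) and (horizontal distance between bottle2_centre and cell_b below 0.017 m and z of bottle2_centre in the frame of case below 0.066 m and angle between bottle2_centre's own z axis and vertical below 0.12 rad)) or ((horizontal distance between bottle1_centre and cell_b below 0.017 m and z of bottle1_centre in the frame of case below 0.066 m and angle between bottle1_centre's own z axis and vertical below 0.12 rad) and (horizontal distance between bottle2_centre and cell_a below 0.017 m and z of bottle2_centre in the frame of case below 0.066 m and angle between bottle2_centre's own z axis and vertical below 0.12 rad))) and angle between each of kept1_centre, kept2_centre's own z axis and vertical below 0.12 rad and distance of each of kept1_centre, kept2_centre from where it was at the start of the episode below 0.03 m and z of each of kept1_centre, kept2_centre in the frame of case below 0.066 m and value of joint stud below 0.2 rad and value of joint lid below 0.012 rad and velocity of joint lid below 0.05 rad/s and contact force between any of the fingers, the arm and lid above 3 N); the arm keeps its last pose, push and grip.
It fails at once if scissors disturbed (moved more than 30 mm) (distance of scissors from where it was at the start of the episode above 0.03 m).
It fails at once if pastels disturbed (moved more than 30 mm) (distance of pastels from where it was at the start of the episode above 0.03 m).
It fails at once if tape disturbed (moved more than 30 mm) (distance of tape from where it was at the start of the episode above 0.03 m).
It fails at once if bowl disturbed (moved more than 30 mm) (distance of bowl from where it was at the start of the episode above 0.03 m).
It also fails if it takes over 72 s, if anything falls off the work surface, if the arm or the gripper's body presses on something with over 40 N, if the wrist force passes 120 N, or if a joint passes its speed limit or range.

### The arm

A 6-joint arm with a two-finger parallel gripper is mounted at the origin on the work surface. World frame = base frame: x ahead of the robot, y to its left, z up, the work surface at z = 0. Lengths are in m, angles in rad, forces in N, time in s.
With the tool pointing down it reaches from about 0.2 to 0.875 m from the base axis. Payload 3.4 kg.
Tool frame: the origin (TCP) lies between the finger pads; the fingertips stand 25 mm ahead of it and the grasp point (between the pads) lies 6 mm ahead of it (r.nose_length is the z of the fingertips in the tool frame, in m); z points along the fingers, y is the line along which they close (so a half turn about z gives the same grasp; the last joint's range is limited). The gripper opens to 94 mm and grips with 3 to 60 N. Pads are 16 mm wide; open, the fingers measure 119 mm over their backs; the gripper's body (75 mm by 177 mm) begins 78 mm behind the grasp point.
Start: joints at [1.008, 0.276, 1.505, -0, 1.361, -0.121], TCP at [0.246, 0.52, 0.23] pointing down, gripper open.
Joint ranges: [-2.89, 2.89], [-0.75, 2.08], [0.22, 2.7], [-1.18, 4.32], [0.11, 2.71], [-2.7, 2.7]. Speed limits (rad/s): [2.57, 2.57, 3.14, 3.14, 3.14, 3.14].

### API

Orientations are given as a unit quaternion [w, x, y, z].
In Python, from plant import r, gripper_to, inverse_kinematics, vision, models, telemetry gives the robot as it stands. Calls block until the motion is done:
- r.move_to(position, orientation): joint-space move of the TCP to a pose.
- r.move_l(position, rot=None, vel=0.15, guard=None): straight line of the TCP; rot=None keeps the orientation; vel is the mean speed in m/s. With guard (N) it stops when the force on the tool has changed by that much, and returns True; else False.
- r.movej(angles): joint-space move.
- gripper_to(opening, f_grip=None): finger opening in m; f_grip is the grip in N (None keeps the last); returns when the fingers have stopped.
- r.hold(seconds).
- inverse_kinematics(position, orientation): joint angles nearest the present ones, or None.
- vision.snapshot(name): name is "scene" or "top" or "wrist"; returns the picture (480x640x3 uint8, red, green, blue); there is no depth.
- vision.get_calibration(name): a dict with "fx", "fy", "cx", "cy" (pixels), "position" and "orientation" of the camera in the world. Camera axes: x right, y down, z forward; pixel columns grow to the right and rows downward; lengths in m; the calibration is good to about 2 mm. A picture is of the moment at which its call begins: read the wrist's pose just before it. get_calibration takes no time and is no camera call; for the wrist camera it gives the pose at the moment of the call.
A pose or a line that the arm cannot do raises r.PlanningError and nothing moves.
- r.sign_off(): hands the job in; it is judged then, once.
Trained networks look in the newest picture that a camera, given by its name, has taken for a name from the list of things; names that differ only in an ending like _2 or _b are one class to them, and where a whole thing is asked for, a point or a joint stands for the part that bears it (a point fixed in the world has none). Each returns a list of dicts, best first, with "score" (0 to 1); they miss things now and then, are a little off and sometimes report something else, mostly with a low value. They report only what shows in the picture. A call takes as long as a camera call. They do not tell look-alikes from the thing itself.
- models.boxes_of(thing, camera): "at" ([x, y, z] in m, in world coordinates, good to about 4 mm: the middle of the surface that is visible of it).
- models.regions_of(thing, camera): "pixels" (480x640 bool, what is visible of it).
- models.mark_of(thing, camera): "at" ([x, y, z] in m, in world coordinates, good to about 4 mm: a listed point, or the origin of a listed thing).
Readings, each from a call of its own:
- telemetry.current_t(): time.
- telemetry.current_joints(): joint angles.
- telemetry.current_dq(): joint speeds.
- telemetry.current_joint_efforts(): joint torques, N m.
- telemetry.current_ee_pos(): TCP position.
- telemetry.current_tool_rot(): TCP orientation.
- telemetry.current_wrist_force(): force on the tool from outside, world axes, zero at the start.
- telemetry.current_torque(): the same for the moment, N m.
- telemetry.current_opening(): finger opening in m.
- telemetry.current_finger_force(): force on a finger pad.
Only numpy, scipy, OpenCV 4.12 (cv2) and the standard library are available. Lean on these libraries where they do the work, as an engineer would, in place of code of your own. Each camera call takes 0.05 s, during which the arm holds its last target. There are 200 camera calls.

## Working session

There is one attempt and no reset: what is moved stays moved. The work goes in short steps, each a Python script; the robot and the scene stay as the last script left them, time stands still between calls to the robot, and variables do not carry over. Pictures are saved under pics/ and viewed, at most 10 in all, crops included, and the job is handed in when it is done.

```bash
mkdir -p pics; ls; python3 - <<'E'
from plant import r, vision, models, telemetry
import cv2, numpy as np
for c in ("scene","top"):
    im=vision.snapshot(c); cv2.imwrite(f"pics/{c}0.png",im[:,:,::-1])
    k=vision.get_calibration(c); print(c,{a:np.round(b,3) for a,b in k.items()})
    for n in ("case","rail_mid","cell_a","cell_b","bottle1_centre","kept1_centre","stud_head","lid_slot","scissors","pastels","tape","bowl"):
        print(n,[(np.round(d["at"],3).tolist(),round(d["score"],2)) for d in models.mark_of(n,c)[:6]])
E
```

```text
pics
scene {'fx': np.float64(591.89), 'fy': np.float64(591.89), 'cx': np.float64(315.803), 'cy': np.float64(249.335), 'position': array([1.394, 0.839, 1.059]), 'orientation': array([-0.176,  0.346,  0.833, -0.394])}
case []
rail_mid [([0.485, -0.065, 0.118], 0.81)]
cell_a [([0.495, -0.247, 0.05], 0.66), ([0.54, -0.004, 0.011], 0.61), ([0.457, 0.013, 0.007], 0.6)]
cell_b [([0.495, -0.247, 0.05], 0.66), ([0.54, -0.004, 0.011], 0.61), ([0.457, 0.013, 0.007], 0.6)]
bottle1_centre [([0.494, -0.359, 0.054], 0.93), ([0.64, -0.246, 0.053], 0.82), ([0.73, -0.365, 0.053], 0.73), ([0.753, -0.268, 0.055], 0.69), ([0.613, -0.346, 0.052], 0.64)]
kept1_centre [([0.641, -0.246, 0.051], 0.17)]
stud_head [([0.495, -0.249, 0.054], 0.69), ([0.488, -0.06, 0.135], 0.42)]
lid_slot [([0.52, 0.138, 0.321], 0.56)]
scissors [([0.76, -0.108, -0.0], 0.76), ([0.541, -0.004, 0.011], 0.37)]
pastels [([0.361, 0.403, -0.002], 0.87)]
tape [([0.371, -0.159, -0.003], 0.87)]
bowl [([0.607, 0.462, 0.006], 0.93), ([0.54, 0.0, 0.014], 0.6)]
top {'fx': np.float64(466.362), 'fy': np.float64(466.362), 'cx': np.float64(323.718)
[... 162 characters left out ...]
, ([0.488, -0.058, 0.139], 0.65)]
rail_mid [([0.487, -0.062, 0.116], 0.89), ([0.361, 0.4, 0.01], 0.73)]
cell_a [([0.461, 0.011, 0.006], 0.73)]
cell_b [([0.461, 0.011, 0.006], 0.73)]
bottle1_centre [([0.728, -0.36, 0.052], 0.94), ([0.613, -0.349, 0.051], 0.76), ([0.642, -0.242, 0.051], 0.66), ([0.755, -0.271, 0.051], 0.62), ([0.496, -0.359, 0.054], 0.55)]
kept1_centre [([0.475, 0.101, 0.064], 0.88), ([0.46, 0.013, 0.006], 0.69)]
stud_head [([0.489, -0.053, 0.141], 0.44)]
lid_slot [([0.526, 0.139, 0.322], 0.96)]
scissors [([0.762, -0.104, 0.002], 0.8)]
pastels [([0.362, 0.402, 0.005], 0.72)]
tape [([0.37, -0.158, -0.005], 0.9)]
bowl [([0.608, 0.456, 0.003], 0.63), ([0.461, 0.013, 0.008], 0.2)]
```

View pics/scene0.png

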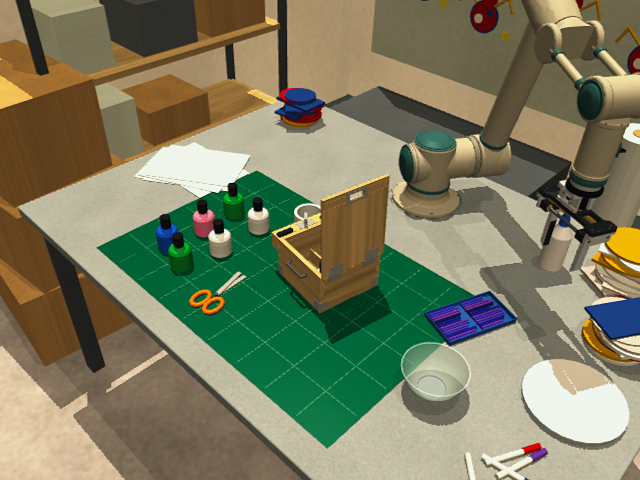

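View pics/top0.png

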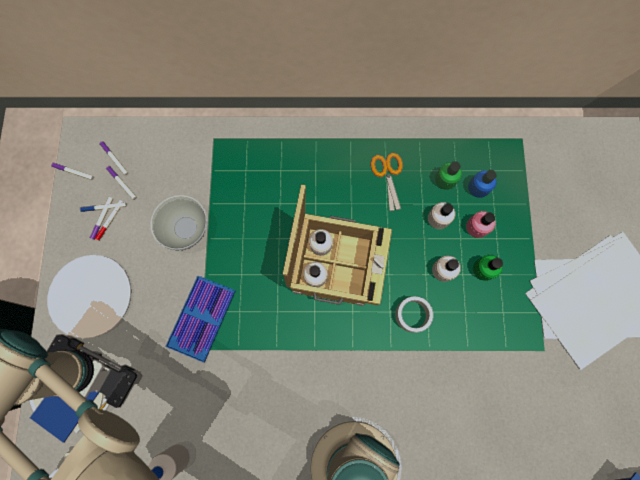

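The scene view shows the case with its lid upright (about 350,240), and the white bottles at about (220,240) and (258,216). In the top view the white bottles are at (442,214) and (447,268), which gives about (0.641,-0.245) and (0.495,-0.248). The stud is near (378,262), lying across the slot, and the lid is upright at (295,235). Next I'll look from above the rail with the wrist camera.

```bash
cat > h.py <<'E'
from plant import r, gripper_to, inverse_kinematics, vision, models, telemetry
import cv2, numpy as np
from scipy.spatial.transform import Rotation as R
def down(a):
    y=np.array([np.cos(a),np.sin(a),0]); z=np.array([0,0,-1.])
    q=R.from_matrix(np.c_[np.cross(y,z),y,z]).as_quat(); return q[[3,0,1,2]]
def yaw():
    q=telemetry.current_tool_rot(); y=R.from_quat(np.r_[q[1:],q[0]]).as_matrix()[:,1]; return np.arctan2(y[1],y[0])
def snap(c,name):
    k=vision.get_calibration(c); im=vision.snapshot(c); cv2.imwrite(f"pics/{name}.png",im[:,:,::-1]); return im,k
def KM(k): return np.array([[k["fx"],0,k["cx"]],[0,k["fy"],k["cy"]],[0,0,1]])
def RM(k): q=k["orientation"]; return R.from_quat(np.r_[q[1:],q[0]]).as_matrix()
def proj(k,p):
    c=(np.atleast_2d(p)-k["position"])@RM(k)
    return np.c_[k["fx"]*c[:,0]/c[:,2]+k["cx"],k["fy"]*c[:,1]/c[:,2]+k["cy"]]
def ray(k,uv,z):
    d=RM(k)@np.array([(uv[0]-k["cx"])/k["fx"],(uv[1]-k["cy"])/k["fy"],1]); p=np.array(k["position"])
    return p+d*(z-p[2])/d[2]
def marks(c,*ns):
    for n in ns: print(n,[(np.round(d["at"],4).tolist(),round(d["score"],2)) for d in models.mark_of(n,c)[:6]])
def st(): print("t",round(telemetry.current_t(),2),"p",np.round(telemetry.current_ee_pos(),4),"yaw",round(yaw(),3),"q",np.round(telemetry.current_joints(),2),"F",np.round(telemetry.current_wrist_force(),1),"op",round(telemetry.current_opening(),4),"ff",np.round(telemetry.current_finger_force(),1))
E
python3 - <<'E'
from h import *
st()
r.move_l([0.246,0.45,0.48],vel=0.4)
for a in (-0.18,-0.18+np.pi/2,-0.18-np.pi/2,-0.18+np.pi):
    q=inverse_kinematics([0.48,-0.1,0.42],down(a)); print(a,None if q is None else np.round(q,2))
r.move_to([0.47,-0.08,0.45],down(-0.18+np.pi/2)); st()
im,k=snap("wrist","w0"); print({a:np.round(b,3) for a,b in k.items()})
marks("wrist","case","rail_mid","cell_a","stud_head","lid_slot","kept1_centre","bottle1_centre")
print(proj(k,[[0.486,-0.062,0.118],[0.506,0.047,0.118]]))
E
```

```text
t 1.3 p [0.2459 0.5198 0.2305] yaw 1.129 q [ 1.01  0.28  1.5  -0.    1.36 -0.12] F [-0.2 -0.3 -0.4] op 0.0939 ff 0.0
-0.18 [-0.35  0.1   1.28 -0.    1.76 -0.17]
1.3907963267948966 [-0.35  0.1   1.28 -0.    1.76 -1.74]
-1.7507963267948965 [-0.35  0.1   1.28 -0.    1.76  1.4 ]
2.961592653589793 None
t 4.17 p [ 0.4701 -0.0793  0.45  ] yaw 1.392 q [-0.31  0.08  1.23  0.    1.83 -1.71] F [-0.4  0.5 -0.1] op 0.0938 ff 0.0
{'fx': np.float64(397.773), 'fy': np.float64(397.773), 'cx': np.float64(318.3), 'cy': np.float64(242.854), 'position': array([ 0.399, -0.067,  0.605]), 'orientation': array([0.098, 0.761, 0.636, 0.082])}
case [([0.5066, 0.0467, 0.0023], 0.71)]
rail_mid [([0.4899, -0.0619, 0.1184], 0.79), ([0.4889, -0.0571, 0.1388], 0.59), ([0.756, -0.1089, -0.0015], 0.24)]
cell_a [([0.543, -0.0002, 0.0072], 0.98), ([0.4609, 0.0115, 0.0071], 0.9)]
stud_head [([0.4893, -0.0583, 0.1389], 0.68)]
lid_slot [([0.5231, 0.1375, 0.3223], 0.88)]
kept1_centre [([0.4743, 0.0966, 0.0607], 0.7)]
bottle1_centre [([0.6168, -0.3482, 0.0501], 0.74), ([0.4951, -0.3594, 0.052], 0.71), ([0.6385, -0.2392, 0.0503], 0.67)]
[[335.07144307 208.89464672]
 [424.61527603 209.07303763]]
```

View pics/w0.png

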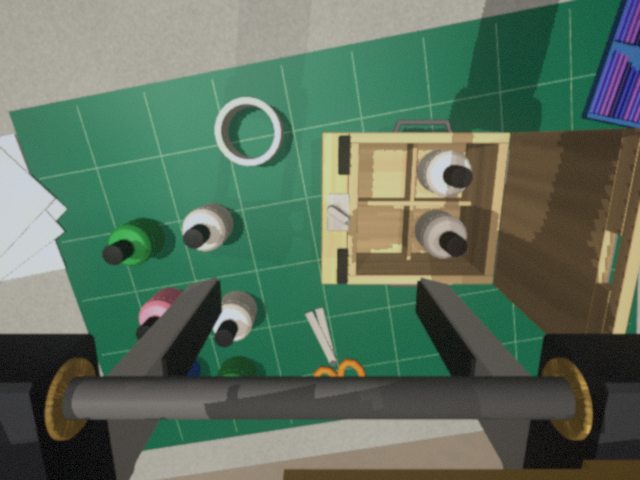

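The wrist view shows the case from (322,133) to about (503,284). The empty cells are at (380,173) and (380,235), the stud at (340,213), and the white bottles at (207,228) and (235,318). I'll zoom in on the stud for its angle and check the corners.

```bash
python3 - <<'E'
from h import *
im=cv2.imread("pics/w0.png"); c=im[120:300,310:520]; c=cv2.resize(c,None,fx=3.2,fy=3.2,interpolation=cv2.INTER_CUBIC); cv2.imwrite("pics/w0c.png",c)
E
```

```text
(no output)
```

View pics/w0c.png

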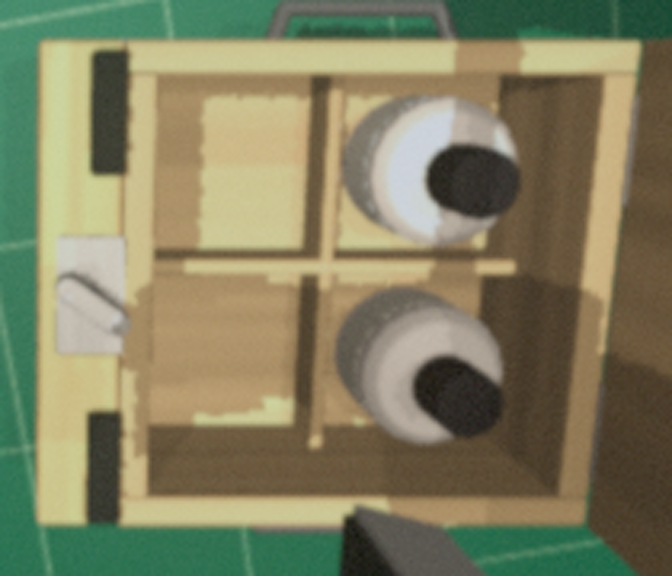

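```bash
python3 - <<'E'
from h import *
# camera pose of w0: same robot pose now
k=vision.get_calibration("wrist")
f=lambda u,v:(310+u/3.2,120+v/3.2)
C=np.array([ray(k,f(*p),0.118)[:2] for p in ((40,42),(37,525),(640,42),(588,525))])
own=np.array([[-95,-127],[95,-127],[-95,95],[95,95]])/1000
print(C.round(4))
A,m=own-own.mean(0),C.mean(0); H=A.T@(C-m); a=np.arctan2(H[0,1]-H[1,0],H[0,0]+H[1,1])
Rm=np.array([[np.cos(a),-np.sin(a)],[np.sin(a),np.cos(a)]]); o=m-Rm@own.mean(0)
print("yaw",a,"origin",o,"res",((own@Rm.T+o)-C).round(4).tolist())
for n,p in dict(stud=(0,-.107),rail=(0,-.111),ca=(-.043,-.043),cb=(.043,-.043),hinge=(0,.095)).items(): print(n,(Rm@p+o).round(4))
s=[ray(k,f(*p),0.144)[:2] for p in ((70,290),(117,326))]; d=s[1]-s[0]
print("stud mid",np.mean(s,0),"ang",np.arctan2(d[1],d[0])-a, np.linalg.norm(d))
E
```

```text
[[ 0.3942 -0.062 ]
 [ 0.5803 -0.0966]
 [ 0.4338  0.1556]
 [ 0.6204  0.1238]]
yaw -0.17846469223519307 origin [0.51004216 0.0459715 ] res [[-0.0002, -0.0002], [0.0006, 0.0007], [-0.0004, 0.0007], [-0.0, -0.0012]]
stud [ 0.491  -0.0593]
rail [ 0.4903 -0.0633]
ca [0.4601 0.0113]
cb [ 0.5447 -0.004 ]
hinge [0.5269 0.1395]
stud mid [ 0.49087966 -0.05952641] ang 0.912866945187691 0.022051448923846074
```

The case pose fits to within about 1 mm, and the stud stands at about 0.91 rad. I'll turn the stud first and check the bottle caps' positions.

```bash
cat >> h.py <<'E'
A=-0.1785; O=np.array([0.510,0.046])
Rm=np.array([[np.cos(A),-np.sin(A)],[np.sin(A),np.cos(A)]])
def W(x,y,z): return [*(Rm@[x,y]+O),z]
E
python3 - <<'E'
from h import *
k=vision.get_calibration("wrist")
print("caps",ray(k,(194,237),.104).round(4),ray(k,(226,334),.104).round(4))
y0=A-np.pi/2+0.913
r.move_to(W(0,-.107,0.24),down(y0))
gripper_to(0.045)
print(r.move_l(W(0,-.107,0.151),vel=0.15,guard=8)); st()
gripper_to(0.0,f_grip=20); st()
for i in (1,2,3): r.move_l(W(0,-.107,0.151),rot=down(y0-i*0.93/3)); 
st()
gripper_to(0.045); r.move_l(W(0,-.107,0.27),vel=0.3); st()
im,k=snap("wrist","w1"); marks("wrist","stud_head")
p=proj(k,W(0,-.107,.144))[0]; print(p)
E
```

```text
caps [ 0.4921 -0.2487  0.104 ] [ 0.6343 -0.2407  0.104 ]
False
t 8.17 p [ 0.4916 -0.0595  0.1516] yaw -0.836 q [-0.26  0.22  1.8   0.    1.13  0.58] F [ 1.   0.4 -0.3] op 0.0453 ff 0.0
t 8.82 p [ 0.4893 -0.0572  0.1511] yaw -0.837 q [-0.26  0.22  1.8   0.    1.13  0.58] F [-2.6  5.1  4.5] op 0.0088 ff 20.0
t 10.19 p [ 0.4897 -0.0584  0.1511] yaw -1.762 q [-0.26  0.22  1.8   0.    1.13  1.5 ] F [-4.5  2.5  5.2] op 0.0089 ff 20.0
t 11.47 p [ 0.491  -0.0593  0.2704] yaw -1.766 q [-0.26  0.13  1.6  -0.    1.41  1.51] F [ 0.1 -0.2 -0.5] op 0.0451 ff 0.0
stud_head [([0.4905, -0.0561, 0.1373], 0.79)]
[317.10597524 245.05425381]
```

The stud was gripped at 8.8 mm, which matches its thickness, and turned to the stop. Now the bottles.

```bash
cat >> h.py <<'E'
O=np.array([0.509,0.047])
def pick(b):
    gripper_to(0.07); r.move_to([*b,0.27],down(A)); 
    print(r.move_l([*b,0.097],vel=0.22,guard=6)); gripper_to(0.01,f_grip=25); st()
    r.move_l([*b,0.285],vel=0.3)
def place(x,y):
    p=W(x,y,.285); r.move_l(p,vel=0.35); r.move_l(p[:2]+[0.125],vel=0.2,guard=8)
    print("touch",r.move_l(p[:2]+[0.102],vel=0.06,guard=3)); st()
    gripper_to(0.045); r.move_l(p[:2]+[0.27],vel=0.3)
E
python3 - <<'E'
from h import *
pick([.494,-.248]); st(); place(-.043,-.043); st()
snap("wrist","w2"); snap("top","t2")
marks("top","bottle1_centre","cell_a")
E
```

```text
False
t 15.51 p [ 0.4937 -0.2479  0.0969] yaw -0.178 q [-0.59  0.35  1.75 -0.    1.04 -0.41] F [-1.2 -0.4  1.1] op 0.0275 ff 25.0
t 16.28 p [ 0.4932 -0.2474  0.2833] yaw -0.178 q [-0.59  0.22  1.46  0.    1.47 -0.41] F [ 0.4  0.  -3.8] op 0.0276 ff 25.0
touch True
t 18.51 p [0.4591 0.0123 0.1045] yaw -0.178 q [-0.12  0.22  1.94 -0.    0.99  0.05] F [ 0.9  0.1 -2.1] op 0.0273 ff 25.0
t 19.7 p [0.4582 0.0124 0.2689] yaw -0.179 q [-0.12  0.08  1.66 -0.    1.4   0.05] F [-0.1 -0.8 -0.2] op 0.0448 ff 0.0
bottle1_centre [([0.6398, -0.2444, 0.0509], 0.88), ([0.6115, -0.351, 0.0512], 0.87), ([0.4966, -0.3589, 0.0532], 0.81), ([0.757, -0.2674, 0.0492], 0.74), ([0.7281, -0.36, 0.053], 0.74), ([0.4587, 0.0125, 0.0078], 0.71)]
cell_a [([0.4602, 0.011, 0.0065], 0.83), ([0.5605, 0.0851, 0.0621], 0.24)]
```

View pics/w2.png

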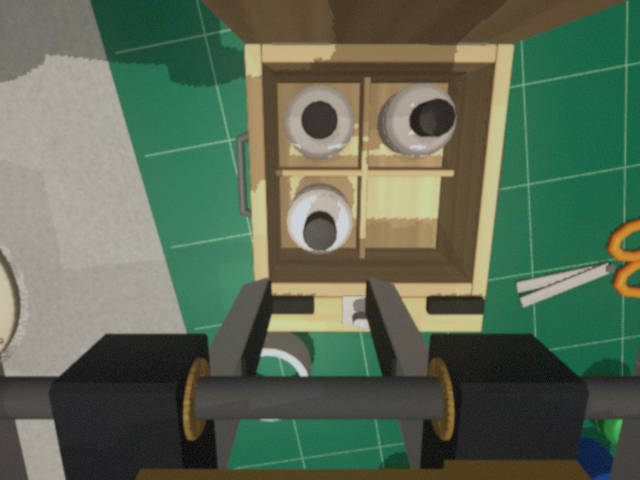

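The wrist view shows bottle 1 upright in the middle of its cell (320,218), with the last empty cell at (405,210). Next is bottle 2.

```bash
python3 - <<'E'
from h import *
pick([.639,-.243]); st(); place(.043,-.043); st()
# view from over the rail
r.move_to(W(0.0,-.10,0.40),down(A)); snap("wrist","w3"); marks("wrist","stud_head","lid_slot","rail_mid"); snap("scene","s3")
E
```

```text
False
t 23.35 p [ 0.6388 -0.243   0.097 ] yaw -0.179 q [-0.47  0.53  1.45 -0.    1.17 -0.29] F [-0.4  0.1 -0.1] op 0.0276 ff 25.0
t 24.12 p [ 0.6381 -0.2426  0.2828] yaw -0.179 q [-0.47  0.42  1.15 -0.    1.57 -0.29] F [ 0.2  0.7 -2.6] op 0.0272 ff 25.0
touch True
t 26.34 p [ 0.5442 -0.003   0.1047] yaw -0.178 q [-0.13  0.33  1.76 -0.    1.05  0.04] F [ 0.3  0.2 -2. ] op 0.0275 ff 25.0
t 27.53 p [ 0.5429 -0.0029  0.2688] yaw -0.179 q [-0.13  0.21  1.5  -0.    1.43  0.05] F [-1.   0.1  0.5] op 0.0452 ff 0.0
stud_head [([0.4934, -0.0577, 0.1365], 0.57), ([0.4746, 0.0994, 0.0615], 0.53)]
lid_slot []
rail_mid [([0.4882, -0.0617, 0.1201], 0.89)]
```

View pics/w3.png

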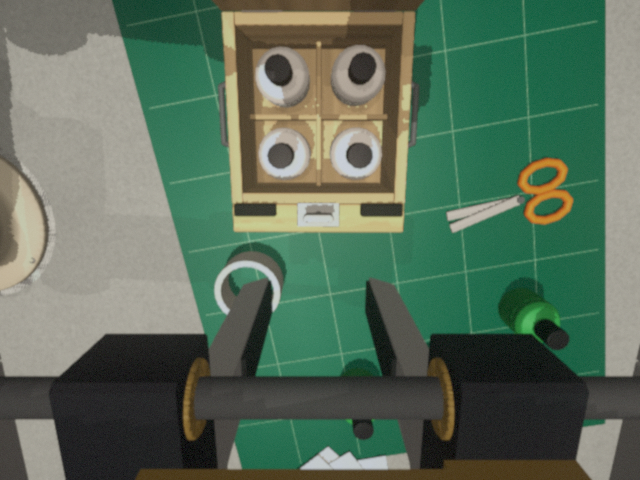

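View pics/s3.png

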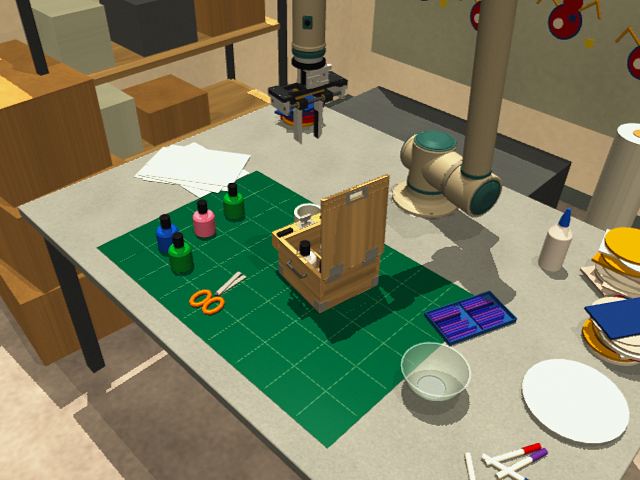

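The wrist view shows all four bottles upright in their cells, the loose ones at (284,154) and (356,154). The stud is in line with the slot at (318,212). The scene view shows the lid still upright and the bystanders where they were. Next I'll go behind the lid and swing it shut.

```bash
python3 - <<'E'
from h import *
N=r.nose_length; rho=0.180; print(N)
def P(t,e=0):
    return W(0,.095-rho*np.cos(t)+.009*np.sin(t)+.008+e, .118+rho*np.sin(t)+.009*np.cos(t)+N)
r.move_l(W(0,-.10,.47),vel=.3); gripper_to(0.0,f_grip=20)
r.move_l(W(0,.17,.47),vel=.3)
p=P(1.5,.055); r.move_l(p,vel=.2,guard=10); st()
r.move_l(P(1.5,.004),vel=.1,guard=15); st()
for t in np.arange(1.4,0.05,-0.1):
    g=r.move_l(P(t),vel=.15,guard=25)
    if g: print("guard",t); break
    if int(round(t*10))%4==0: st()
st()
snap("scene","s4")
E
```

```text
0.025
t 31.56 p [0.537  0.1984 0.3246] yaw -0.179 q [0.23 0.23 1.33 0.   1.57 0.41] F [-0.6  0.4  0.5] op 0.0006 ff 0.0
t 32.22 p [0.5274 0.1483 0.3234] yaw -0.179 q [ 0.15  0.2   1.39 -0.    1.56  0.33] F [ 0.1 -0.3  0.8] op 0.0006 ff 0.0
t 33.05 p [0.5171 0.0924 0.3139] yaw -0.179 q [ 0.04  0.16  1.45 -0.    1.53  0.22] F [0.6 0.9 0.1] op 0.0003 ff 0.0
t 34.12 p [0.506  0.0313 0.2782] yaw -0.179 q [-0.08  0.15  1.56  0.    1.44  0.1 ] F [0.5 1.1 0.3] op 0.0005 ff 0.0
t 35.18 p [ 0.4984 -0.0111  0.2215] yaw -0.179 q [-0.16  0.17  1.68  0.    1.3   0.02] F [-0.6  0.4  0.5] op 0.0006 ff 0.0
t 35.98 p [ 0.4955 -0.0268  0.1701] yaw -0.179 q [-0.19  0.2   1.76  0.    1.18 -0.02] F [-0.3 -0.1 -0.2] op 0.0003 ff 0.0
```

View pics/s4.png

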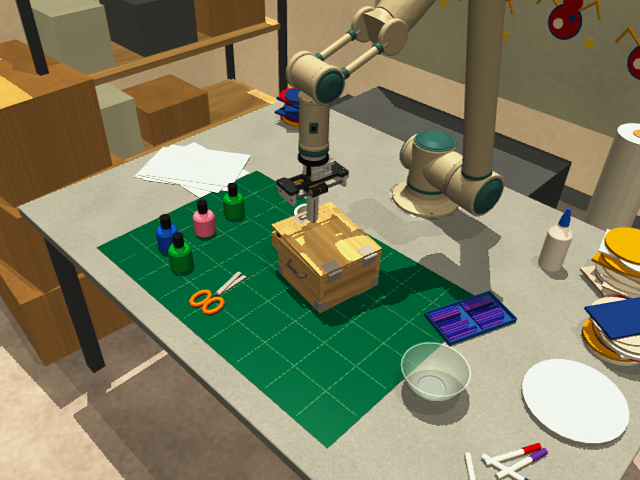

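The lid has followed down and is almost shut, with the fingers at about (312,215) on its front part. Now the final press.

```bash
python3 - <<'E'
from h import *
p=W(0,.095-.172,0.16); r.move_l(p,vel=.05,guard=20); st()
g=r.move_l(p[:2]+[0.145],vel=.02,guard=16); print(g); st()
for i in range(6):
    z=telemetry.current_ee_pos()[2]; F=telemetry.current_wrist_force()[2]; print(round(z,4),round(F,1)); r.hold(.15)
E
```

```text
t 36.38 p [ 0.4952 -0.0288  0.1599] yaw -0.179 q [-0.2   0.21  1.78 -0.    1.15 -0.02] F [-0.4 -0.5  0.1] op 0.0 ff 0.0
True
t 36.91 p [ 0.4951 -0.0292  0.1523] yaw -0.178 q [-0.2   0.22  1.79 -0.    1.13 -0.02] F [-1.2  0.7  6. ] op 0.0005 ff 3.0
0.1523 6.0
0.1523 6.1
0.1523 6.2
0.1523 5.7
0.1523 4.5
0.1524 5.3
```

```bash
python3 - <<'E'
from h import *
p=W(0,.095-.172,0); z=0.1523
for i in range(12):
    z-=.0006; r.move_l([*p[:2],z],vel=.01); r.hold(.1); F=np.mean([telemetry.current_wrist_force()[2] for _ in range(3)])
    print(round(z,4),round(telemetry.current_ee_pos()[2],4),round(F,1))
    if F>20: break
r.hold(.5); st(); snap("wrist","w5"); snap("scene","s5"); marks("scene","lid_slot","stud_head")
im=cv2.imread("pics/s5.png")[160:330,220:430]; cv2.imwrite("pics/s5c.png",cv2.resize(im,None,fx=3.5,fy=3.5,interpolation=cv2.INTER_CUBIC))
E
```

```text
0.1517 0.1524 5.9
0.1511 0.1522 8.9
0.1505 0.1522 11.6
0.1499 0.1521 15.2
0.1493 0.1521 18.8
0.1487 0.152 23.1
t 40.41 p [ 0.4952 -0.0292  0.152 ] yaw -0.178 q [-0.2   0.22  1.79 -0.    1.13 -0.02] F [-7.3 -0.1 21.6] op 0.0006 ff 11.0
lid_slot [([0.4856, -0.0585, 0.1269], 0.58)]
stud_head [([0.4868, -0.0592, 0.1324], 0.44)]
```

View pics/s5c.png

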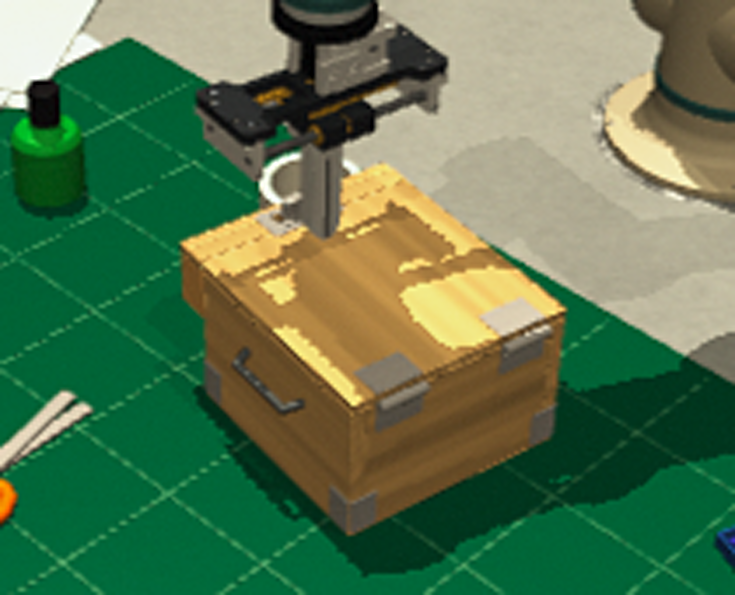

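The crop shows the lid flush on the case with the fingers pressing at (325,235) and the slot plate just beyond. The fingertips are at z = 0.127, which is where a shut lid's outer face should be, and they push with about 22 N. I'm handing in.

```bash
python3 -c "
from h import *
print(r.sign_off()); st()"
```

```text
the job is handed in; nothing more can be done
None
the job is handed in; nothing more can be done
```

Job handed in at about 40 s: both loose bottles stand in the empty cells, the stud is in line with the slot, and the robot is still holding the lid fully home with about 22 N; no verdict came back.

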